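# Lift the loaded vial rack out of the autosampler drawer and hold it level

## Robot

A 6-joint arm with a two-finger parallel gripper is mounted at the origin on the work surface. World frame = base frame: x ahead of the robot, y to its left, z up, the work surface at z = 0. Lengths are in mm, angles in degrees, forces in N, time in s.
With the tool pointing down it reaches from about 350 to 850 mm from the base axis. Payload 8.1 kg.
Tool frame: the origin (TCP) lies at the very end of the fingers, on their centre line; the grasp point (between the pads) lies 19 mm behind it (r.grip_point_offset is the distance from the TCP to the grasp point, in mm); z points along the fingers, y is the line along which they close (so a half turn about z gives the same grasp; the last joint's range is limited). The gripper opens to 85 mm and grips with 20 to 120 N. Pads are 22 mm wide; open, the fingers measure 114 mm over their backs; the gripper's body (76 mm by 85 mm) begins 54 mm behind the grasp point. The pads swing forward as they close: fully open they stand 13 mm farther back than shut.
Start: joints at [58.361, 7.471, 85.268, -0, 87.261, -4.893], TCP at [269.999, 535.823, 231.292] pointing down, gripper open.
Joint ranges: [-169.43, 169.43], [-51.17, 129.36], [1.28, 143.12], [-76.62, 256.62], [0, 156.53], [-152.29, 152.29]. Speed limits (degrees/s): [136.94, 136.94, 159.86, 180, 180, 180].

## Interface

Orientations are given as [roll, pitch, yaw] about the fixed x, y, z axes, in that order (R = Rz(yaw) Ry(pitch) Rx(roll)).
In Python, from bench import status, eyes, r gives the robot as it stands.
- The arm moves only by the shell command python3 -m handwheel 'ROWS' [FORCE]. ROWS is a JSON object whose one key "series" holds a list that holds one entry, the list of rows, each a list of 7 numbers: the shift along the tool's x, y, z in cm, then the turn, a rotation vector about the tool's x, y, z in rad, then the opening, from 0 (shut) to 1 (fully open). In form: {"series": [[[tx, ty, tz, rx, ry, rz, claw], ...]]}. A call has 1 to 12 rows; each row is the pose to reach, as a shift and turn from the pose commanded when the call began, along the tool's axes at that moment; what a row does not reach only later rows make up. A row lasts 1/8 s, in which the tool goes at most 62.5 mm and 10.7 degrees, less where a joint would pass 70% of its speed; a pose out of reach is approached as far as the arm can. A call with a gripper value outside its range is refused whole. The fingers move at their own pace and stop on an object; FORCE is the grip in N (left out, the last holds). Time passes only in rows, so rows that repeat a pose let the fingers close. It gives the time, the measured TCP pose, the force, the opening and the grip force at its end, in the units of the state.
- status.sense(): the state, without advancing time (a new reading comes with each control period).
- eyes.snapshot(name): name is "scene" or "top" or "wrist"; returns a dict with "img" (384x512x3 uint8, red, green, blue), "mtx" (3x3 intrinsics, pixels), "R" (3x3) and "t" (3): a world point X has camera coordinates R X + t. Camera axes: x right, y down, z forward; pixel columns grow to the right and rows downward; lengths in mm; the calibration is good to about 2 mm. A picture is of the moment at which its call begins. There is no depth.
- r.hand_in(): hands the job in; it is judged then, once.
The state is a dict: "time": time; "joint_pos": joint angles; "qd": joint speeds; "joint_efforts": joint torques, N m; "tool_pos": TCP position; "tcp_rot": TCP orientation; "ft_force": force on the tool from outside, world axes, zero at the start; "wrist_torque": the same for the moment, N m; "finger_gap": finger opening in mm; "grip_force": force on a finger pad.
Only numpy, scipy, OpenCV 4.12 (cv2) and the standard library are available. Lean on these libraries where they do the work, as an engineer would, in place of code of your own. Each camera call takes 0.05 s, during which the arm holds its last target. There are 200 camera calls.

## Task

Take the vial rack by its carrying handle and lift it, level and with all its vials standing in it, straight up out of the open autosampler drawer, then finish holding it still and level about 10 cm above its place, so that I can wipe the condensation out of the bay underneath: do not put it down or let go. Handle it gently: the acrylic handle has gone brittle and cracks under a hard squeeze (more than 50 N), so grip it lightly, do not press the rack down into the drawer, and keep the fingers off the glass vials. Leave everything else where it is.

Things in the scene. Friction and masses are not known exactly. Their poses are not given: they have to be found in the camera images.
- rack: Vial rack to lift: white acrylic, 128 (its x) x 86 (its y) mm, 102 mm high over its handle, about 0.3 kg loaded. Perforated top plate 30 mm up, two rows of five 16 mm holes (y -24 and +24 mm, x -44 to 44 mm in steps of 22), six vials loose in them. An arched handle runs along x over the middle. Stands in either bay of the drawer, x along the drawer's pull. Origin: centre of its underside; z up.
- rack_handle (a point): Middle of the rack handle's straight bar, 95 mm above the rack's underside. The bar is flat-sided, 10 mm thick (rack y), 14 mm tall, 118 mm long (rack x) between two end uprights 26 mm wide. The vial caps end 42 mm below this point. Brittle acrylic: it cracks if squeezed between the pads with more than 50 N; 25 N holds it well.
- autosampler: Autosampler fixed on the bench: dark and white box, 400 (its x) x 320 (y) x 180 mm high, origin at the centre of its underside, front at x -200 mm. Its sample drawer stands locked open: floor 60 mm above the bench, front panel at x -351 to -363 mm, 95 mm high. Two bays side by side centred at x -285, y -50 and +50 mm, each 132 x 90 mm, lips 10 to 12 mm high (2 mm play round the rack).
- vial0: Amber glass vial with black screw cap, 15 mm across, 48 mm high, 12 g, standing loose in a hole of the rack, foot 5 mm above the rack's underside, so its lowest 25 mm are inside the rack. Origin: centre of its foot; z up.
- vial1: Amber glass vial with black screw cap, 15 mm across, 48 mm high, 12 g, standing loose in a hole of the rack, foot 5 mm above the rack's underside, so its lowest 25 mm are inside the rack. Origin: centre of its foot; z up.
- vial2: Amber glass vial with black screw cap, 15 mm across, 48 mm high, 12 g, standing loose in a hole of the rack, foot 5 mm above the rack's underside, so its lowest 25 mm are inside the rack. Origin: centre of its foot; z up.
- vial3: Amber glass vial with black screw cap, 15 mm across, 48 mm high, 12 g, standing loose in a hole of the rack, foot 5 mm above the rack's underside, so its lowest 25 mm are inside the rack. Origin: centre of its foot; z up.
- vial4: Amber glass vial with black screw cap, 15 mm across, 48 mm high, 12 g, standing loose in a hole of the rack, foot 5 mm above the rack's underside, so its lowest 25 mm are inside the rack. Origin: centre of its foot; z up.
- vial5: Amber glass vial with black screw cap, 15 mm across, 48 mm high, 12 g, standing loose in a hole of the rack, foot 5 mm above the rack's underside, so its lowest 25 mm are inside the rack. Origin: centre of its foot; z up.
- plate: Bystander: clear 24-well plate, 128 x 86 x 20 mm, no handle, lying in the other bay of the drawer. Origin: centre of its underside.
- bottle: Bystander: glass reagent bottle with blue cap, 70 mm across, 140 mm high, standing on the bench. Origin: centre of its underside.
- beaker: Bystander: empty glass beaker, 68 mm across, 85 mm high, standing on the bench beyond the drawer's front panel. Origin: centre of its underside.
- spanner: Bystander: steel spanner, 140 mm long, lying on the bench beyond the drawer's front panel. Origin: under its middle.
- column: Bystander: steel chromatography column, a 9 mm tube with 16 mm end fittings, 178 mm long over its plugs, lying on the bench. Origin: under its middle.
- cap_box: Bystander: open cardboard box of black caps, 100 x 70 x 32 mm. Origin: centre of its underside.
- tip_box: Bystander: grey box with white lid, 120 x 85 x 68 mm. Origin: centre of its underside.

How it is judged:
By the outcome, as a careful person would: the job done as asked, in the order asked, and still so for the second after the job is handed in, while the arm keeps its last pose, push and grip.
It also fails if it takes over 34 s, if anything falls off the work surface, if the arm or the gripper's body presses on something with over 40 N, if the wrist force passes 120 N, or if a joint passes its speed limit or range.

## Working session

There is one attempt and no reset: what is moved stays moved. The work goes in short steps, Python scripts to look and compute and a shell command to move; the robot and the scene stay as the last step left them, time stands still between calls to the robot, and variables do not carry over. Pictures are saved under pics/ and viewed, at most 10 in all, crops included, and the job is handed in when it is done.

```bash
mkdir -p pics; python3 - <<'E'
from bench import status,eyes,r
import cv2,numpy as np,pickle
d={}
for n in("scene","top"):
    s=eyes.snapshot(n);d[n]=s;cv2.imwrite(f"pics/{n}0.png",cv2.resize(s["img"][:,:,::-1],(768,576),interpolation=cv2.INTER_CUBIC))
    print(n,(-s["R"].T@s["t"]).round())
pickle.dump(d,open("d0.pkl","wb"))
s=status.sense();print(s["time"],s["tool_pos"],s["tcp_rot"],s["ft_force"],s["finger_gap"])
E
```

```text
scene [1070. -497.  860.]
top [ 380.  -42. 1357.]
0.1 [269.72205654 535.39964754 230.33992744] [-1.79904863e+02 -8.37539504e-03  1.53255385e+02] [ 1.42122529  0.45422322 -0.21882387] 85.46603256843652
```

View pics/scene0.png

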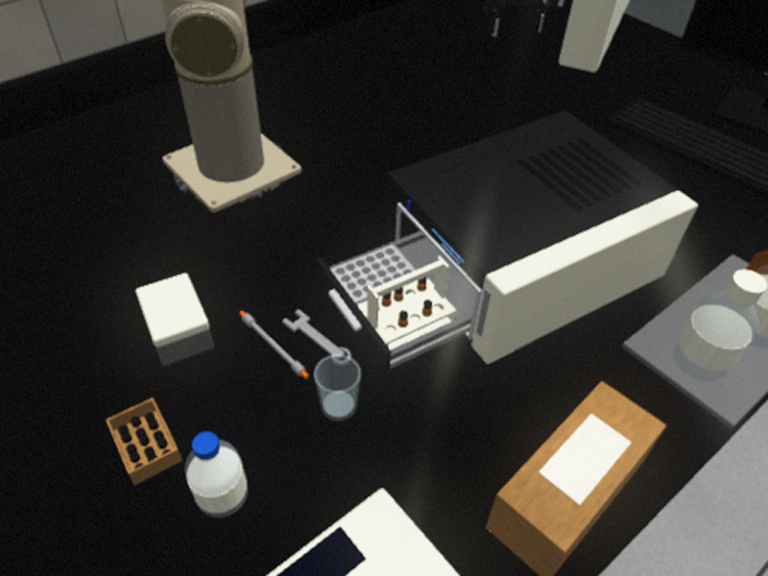

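View pics/top0.png

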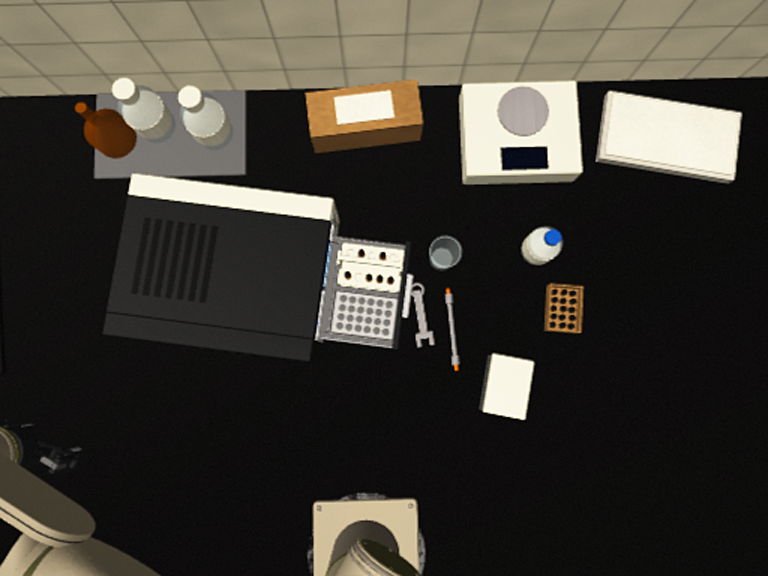

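The scene view shows the rack at about (410,305), in the bay nearer the camera. The top view puts it at about (370,265), above the plate, with its handle running along the image's x. I'll enlarge both for exact pixels.

```bash
python3 - <<'E'
import cv2,numpy as np,pickle
d=pickle.load(open("d0.pkl","rb"))
def crop(n,x0,y0,w,h,k):
    return cv2.resize(d[n]["img"][y0:y0+h,x0:x0+w,::-1],None,fx=k,fy=k,interpolation=cv2.INTER_CUBIC)
a=crop("top",205,150,80,90,6)   # scale 6
b=crop("scene",230,165,80,75,4)
c=np.zeros((540,800,3),np.uint8);c[:,:480]=a;c[:300,480:]=b
cv2.imwrite("pics/crop0.png",c)
E
```

```text
(no output)
```

View pics/crop0.png

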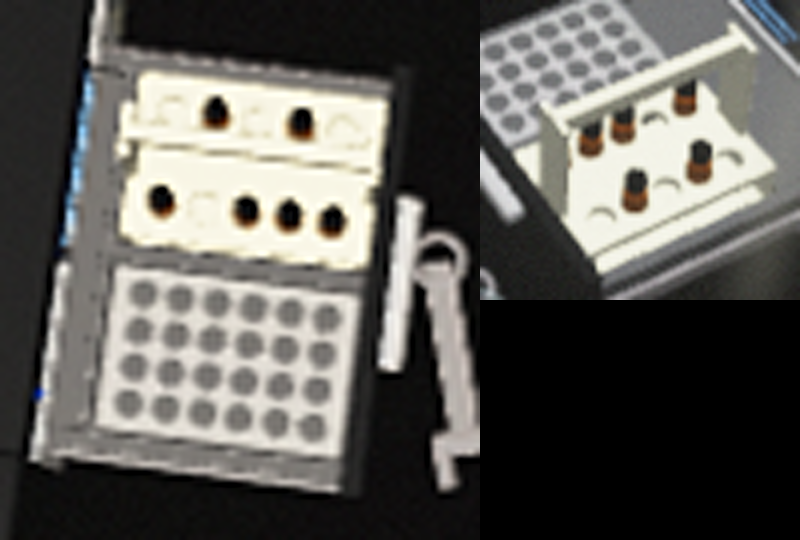

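Top crop (6x, origin 205,150): the caps are at (161,200), (247,209), (289,213) and (332,219) in the near row, and at (215,110) and (301,122) in the far row. The plate corners are at (140,72), (388,98), (360,270) and (120,243). In the scene crop (4x, origin 230,165, shifted 480), the bar's top ends are near (740,40) and (550,107). I'll fit the pose to these.

```bash
cat > fit.py <<'E'
import cv2,numpy as np,pickle
from scipy.optimize import least_squares
def proj(s,X):
    p=(s["R"]@X.T).T+s["t"];p=(s["mtx"]@p.T).T;return p[:,:2]/p[:,2:]
def world(p,X):
    c,s=np.cos(p[3]),np.sin(p[3]);return X@np.array([[c,s,0],[-s,c,0],[0,0,1]])+p[:3]
E
python3 - <<'E'
from fit import *
from bench import status
d=pickle.load(open("d0.pkl","rb"))
# rack u axis = image right in top view, v = image up
O=[((161,200),(-44,-24,53)),((247,209),(0,-24,53)),((289,213),(22,-24,53)),((332,219),(44,-24,53)),((215,110),(-22,24,53)),((301,122),(22,24,53)),
((140,72),(-64,43,30)),((388,98),(64,43,30)),((360,270),(64,-43,30)),((120,243),(-64,-43,30))]
pt=np.array([[205+(u+.5)/6-.5,150+(v+.5)/6-.5] for (u,v),_ in O]);X=np.array([x for _,x in O],float)
# scene caps: tops near row / far row
S=[((685,82),(-44,-24,53)),((624,108),(22,-24,53)),((591,123),(44,-24,53)),((701,146),(-22,24,53)),((636,175),(22,24,53))]
ps=np.array([[230+(u-480+.5)/4-.5,165+(v+.5)/4-.5] for (u,v),_ in S]);Y=np.array([x for _,x in S],float)
f=lambda p:np.r_[(proj(d["top"],world(p,X))-pt).ravel(),(proj(d["scene"],world(p,Y))-ps).ravel(),(p[2]-60)/3]
o=least_squares(f,[560,0,60,-1.6],x_scale=[10,10,10,.1],loss="soft_l1")
print(o.x[:3],np.degrees(o.x[3]));print(f(o.x).round(1))
g=lambda p:f(np.r_[p[:2],60,p[2]])[:20]
o2=least_squares(g,[560,0,-1.6],x_scale=[10,10,.1]);print("top only",o2.x[:2],np.degrees(o2.x[2]))
np.save("pose.npy",o.x)
B=np.array([[-59,0,102],[59,0,102],[0,0,95.]])
for n,k,x0,y0,off in(("top",6,205,150,0),("scene",4,230,165,480)):
    q=proj(d[n],world(o.x,B));print(n,((q-[x0,y0])*k+[off,0]).round())
print(world(o.x,B))
s=status.sense();print(s["tool_pos"],s["tcp_rot"])
E
```

```text
[587.29841848 -24.25744778  58.96406839] -98.95859169510402
[-0.5 -0.6 -0.4 -0.2 -0.3  0.  -0.2 -0.  -0.2 -0.1 -0.2 -0.3 -0.  -0.1
 -0.5  0.8  0.6 -0.6 -0.5 -1.4  0.4 -1.3 -8.2  2.3 -8.2  2.1 -0.2 -0.7
 -0.3 -0.7 -0.3]
top only [586.35108764 -24.87517887] -98.27614956718148
top [[126. 127.]
 [366. 158.]
 [246. 145.]]
scene [[736.  33.]
 [556. 108.]
 [648.  78.]]
[[596.48593451  34.02281946 160.96406839]
 [578.11090244 -82.53771501 160.96406839]
 [587.29841848 -24.25744778 153.96406839]]
[269.72205654 535.39964754 230.33992744] [-1.79904863e+02 -8.37539504e-03  1.53255385e+02]
```

```bash
python3 - <<'E'
from fit import *
d=pickle.load(open("d0.pkl","rb"))
O=[((161,200),(-44,-24,53)),((247,209),(0,-24,53)),((289,213),(22,-24,53)),((332,219),(44,-24,53)),((215,110),(-22,24,53)),((301,122),(22,24,53)),
((140,72),(-64,43,30)),((388,98),(64,43,30)),((360,270),(64,-43,30)),((120,243),(-64,-43,30))]
pt=np.array([[205+(u+.5)/6-.5,150+(v+.5)/6-.5] for (u,v),_ in O]);X=np.array([x for _,x in O],float)
S=[((685,82),(-44,-24,53)),((624,108),(0,-24,53)),((591,123),(22,-24,53)),((701,146),(-22,24,53)),((636,175),(22,24,53))]
ps=np.array([[230+(u-480+.5)/4-.5,165+(v+.5)/4-.5] for (u,v),_ in S]);Y=np.array([x for _,x in S],float)
f=lambda p:np.r_[(proj(d["top"],world(p,X))-pt).ravel(),(proj(d["scene"],world(p,Y))-ps).ravel(),(p[2]-60)/3]
o=least_squares(f,[560,0,60,-1.6],x_scale=[10,10,10,.1],loss="soft_l1")
print(o.x[:3],np.degrees(o.x[3]));print(f(o.x).round(1));np.save("pose.npy",o.x)
from scipy.spatial.transform import Rotation as Ro
from bench import status
s=status.sense()
h=world(o.x,np.array([[0,0,95.]]))[0];print("handle",h)
R0=Ro.from_euler("xyz",s["tcp_rot"],degrees=True)
# tool y must be along rack y -> tool x along rack x ; try both
for add in(0,180):
    R1=Ro.from_euler("xyz",[180,0,np.degrees(o.x[3])+add],degrees=True)
    rv=(R0.inv()*R1).as_rotvec();print(add,"rotvec",rv)
for z in(250,h[2]-19):
    print(z,"shift cm",R0.inv().apply(np.r_[h[:2],z]-s["tool_pos"])/10)
print(s["joint_pos"])
E
```

```text
[587.51881944 -24.70391618  56.44516517] -98.28929209296341
[-0.2 -0.3 -0.2 -0.2 -0.   0.   0.  -0.2 -0.1  0.1 -0.2 -0.3 -0.   0.2
 -0.6  0.7  1.  -0.8 -0.2 -1.1  0.  -0.5 -0.4 -0.2 -0.2 -0.4 -0.3  0.1
 -0.2  0.2 -1.2]
handle [587.51881944 -24.70391618 151.44516517]
0 rotvec [-9.93922960e-04 -1.67121455e-03 -1.89290185e+00]
180 rotvec [-1.53014038e-03  9.10021792e-04  1.24869000e+00]
250 shift cm [-53.58511099 -35.72035108  -1.91453108]
132.44516517300295 shift cm [-53.58682939 -35.7008317    9.84093607]
[ 5.83626737e+01  7.51037435e+00  8.53244623e+01  2.30901336e-04
  8.72606677e+01 -4.89272981e+00]
```

Residuals are now under 1.2 px. The handle is at about (587.5,-24.7,152), with tool yaw 81.7. I'll move above it at z≈260 in one smooth transit.

```bash
python3 -m handwheel '{"series":[[[-1.6,-1.1,-0.8,0,0,0.04,1],[-5.4,-3.6,-2.0,0,0,0.12,1],[-10.2,-6.8,-2.9,0,0,0.24,1],[-15.3,-10.2,-2.9,0,0,0.36,1],[-20.4,-13.6,-2.9,0,0,0.48,1],[-25.5,-17,-2.9,0,0,0.59,1],[-30.6,-20.4,-2.9,0,0,0.71,1],[-35.6,-23.7,-2.9,0,0,0.83,1],[-40.7,-27.1,-2.9,0,0,0.95,1],[-45.8,-30.5,-2.9,0,0,1.07,1],[-50.4,-33.6,-2.9,0,0,1.17,1],[-53.6,-35.7,-2.9,0,0,1.249,1]]]}' 25
python3 -m handwheel '{"series":[[[0,0,0,0,0,0,1],[0,0,0,0,0,0,1],[0,0,0,0,0,0,1]]]}'
python3 - <<'E'
from fit import *
from bench import eyes,status
s=eyes.snapshot("wrist");st=status.sense();print(st["tool_pos"],st["tcp_rot"],st["ft_force"])
img=cv2.resize(s["img"][:,:,::-1],None,fx=1.5,fy=1.5)
p=np.load("pose.npy")
B=np.array([[-59,-5,102],[59,-5,102],[59,5,102],[-59,5,102],[0,0,102]],float)
q=proj(s,world(p,B))*1.5;print(q.round(1))
cv2.imwrite("pics/w1.png",img);pickle.dump(s,open("w1.pkl","wb"))
E
```

```text
time: 1.6
tool_pos: [588.2, -27.8, 260.7]
tcp_rot: [180.0, 0.0, 81.3]
ft_force: [0.4, 1.2, 0.7]
finger_gap: 85.3
grip_force: 0.0
time: 1.98
tool_pos: [587.5, -23.4, 260.6]
tcp_rot: [180.0, -0.0, 81.8]
ft_force: [0.2, 0.7, -0.1]
finger_gap: 85.5
grip_force: 0.0
[587.61139891 -23.26509617 260.62613652] [ 1.79982331e+02 -6.70435140e-03  8.17759649e+01] [-0.14275424 -0.7179576  -0.05703175]
[[377.1 175.8]
 [378.  390.3]
 [395.8 390.4]
 [397.6 175.8]
 [387.1 290.7]]
```

View pics/w1.png

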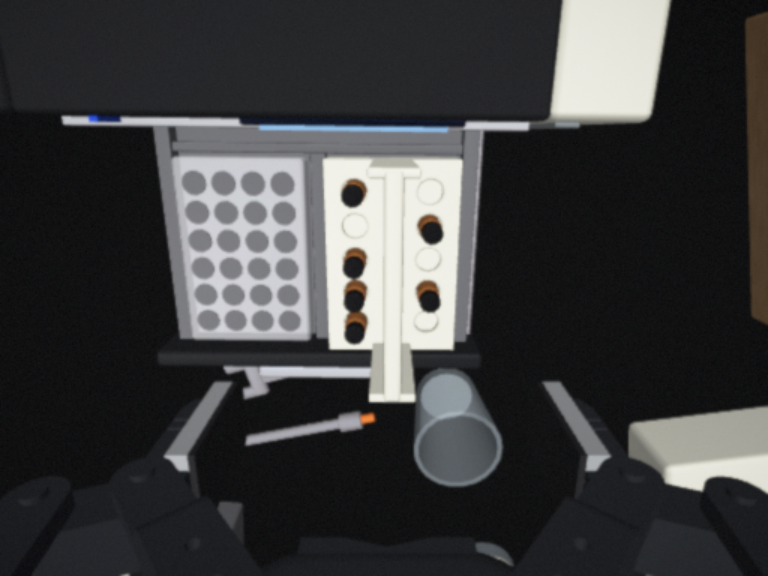

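The wrist view shows the bar's top edges at columns ~385 and 402 (centre 393.5), where I predicted 387, so the bar is about 3 mm further along world +x. I'll refit with the wrist points added.

```bash
cat > fit2.py <<'E'
from fit import *
d=pickle.load(open("d0.pkl","rb"));w=pickle.load(open("w1.pkl","rb"))
O=[((161,200),(-44,-24,53)),((247,209),(0,-24,53)),((289,213),(22,-24,53)),((332,219),(44,-24,53)),((215,110),(-22,24,53)),((301,122),(22,24,53)),
((140,72),(-64,43,30)),((388,98),(64,43,30)),((360,270),(64,-43,30)),((120,243),(-64,-43,30))]
S=[((685,82),(-44,-24,53)),((624,108),(0,-24,53)),((591,123),(22,-24,53)),((701,146),(-22,24,53)),((636,175),(22,24,53))]
W=[((352,194),(-44,-24,53)),((353,266),(0,-24,53)),((353,299),(22,-24,53)),((355,331),(44,-24,53)),((432,233),(-22,24,53)),((429,300),(22,24,53)),
((323,158),(-64,43-86,30)),((463,158),(-64,43,30)),((453,349),(64,43,30)),((330,349),(64,-43,30)),((393.5,402),(64,0,102))]
def arr(L,x0,y0,k,off): return np.array([[x0+(u-off+.5)/k-.5,y0+(v+.5)/k-.5] for (u,v),_ in L]),np.array([x for _,x in L],float)
sets=dict(top=(d["top"],*arr(O,205,150,6,0)),scene=(d["scene"],*arr(S,230,165,4,480)),wrist=(w,*arr(W,0,0,1.5,0)))
def fit(names,zf=True):
    def f(p):
        return np.concatenate([(proj(sets[n][0],world(p,sets[n][2]))-sets[n][1]).ravel() for n in names]+[[(p[2]-60)/(2 if zf else .1)]])
    o=least_squares(f,[587,-24,60,-1.7],x_scale=[10,10,10,.1],loss="soft_l1");return o.x,f(o.x)
for n in(["top"],["scene"],["wrist"],["top","scene","wrist"]):
    p,e=fit(n);print(n,p[:3].round(1),np.degrees(p[3]).round(2))
print(e.round(1))
np.save("pose.npy",p)
E
python3 fit2.py
```

```text
['top'] [586.4 -25.   60. ] -98.31
['scene'] [590.5 -26.8  59.9] -97.96
['wrist'] [590.6 -24.8  60. ] -98.44
['top', 'scene', 'wrist'] [590.2 -25.2  58.6] -98.42
[-0.1 -1.4 -0.1 -1.2  0.1 -1.   0.1 -1.1  0.  -1.  -0.  -1.3  0.1 -0.8
 -0.4 -0.3  1.1 -1.7 -0.1 -2.1  0.7 -0.4  0.3 -0.   0.5 -0.3  0.4  0.3
  0.4  0.4 -0.3  0.7 -0.1  0.8  0.3  1.3 -0.6  1.5 -0.1 -0.5  0.4  0.8
 -0.1 -0.2 -1.   0.2 -0.5 -1.3 -0.3 -1.6 -1.1 -1.  -0.7]
```

```bash
python3 -m handwheel '{"series":[[[-0.05,0.1,0.6,0,0,0.001,1],[-0.1,0.2,1.8,0,0,0.002,1],[-0.15,0.28,3.2,0,0,0.003,1],[-0.15,0.28,4.8,0,0,0.003,1],[-0.15,0.28,6.3,0,0,0.003,1],[-0.15,0.28,7.4,0,0,0.003,1],[-0.15,0.28,8.2,0,0,0.003,1],[-0.15,0.28,8.6,0,0,0.003,1],[-0.15,0.28,8.6,0,0,0.003,1],[-0.15,0.28,8.6,0,0,0.003,1]]]}'
python3 - <<'E'
from fit import *
from bench import eyes,status
s=eyes.snapshot("wrist");st=status.sense();print(st["tool_pos"],st["tcp_rot"],st["ft_force"])
cv2.imwrite("pics/w2.png",cv2.resize(s["img"][:,:,::-1],None,fx=1.5,fy=1.5))
p=np.load("pose.npy");B=np.array([[-20,-5,102],[-20,5,102],[50,-5,102],[50,5,102],[64,0,102]],float)
print((proj(s,world(p,B))*1.5).round(1))
E
```

```text
time: 3.28
tool_pos: [590.9, -26.2, 174.9]
tcp_rot: [179.9, 0.0, 81.5]
ft_force: [-0.2, -0.2, -0.2]
finger_gap: 85.7
grip_force: 0.0
[590.93090913 -26.12303063 174.95923484] [ 1.79939548e+02 -1.27632749e-03  8.15188161e+01] [-0.41582783  0.91663549  0.50503528]
[[369.6 309.1]
 [398.9 309.1]
 [371.6 479.5]
 [397.5 479.5]
 [384.6 509.1]]
```

View pics/w2.png

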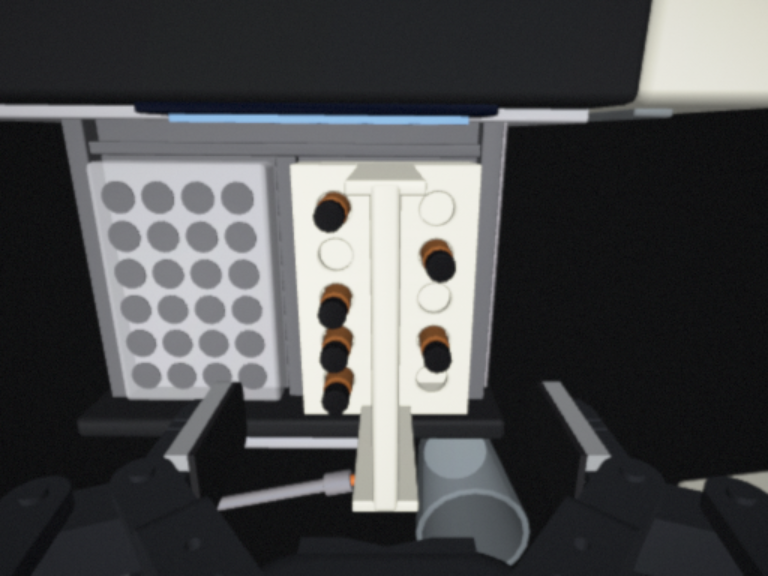

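The bar (columns 372–399) sits within 1 mm of the finger midplane at ~388, and its near end at row 510 matches the predicted 509. I'll descend 39 mm, then close at 25 N.

```bash
python3 -m handwheel '{"series":[[[0,0,0.5,0,0,0,1],[0,0,1.3,0,0,0,1],[0,0,2.2,0,0,0,1],[0,0,3,0,0,0,1],[0,0,3.6,0,0,0,1],[0,0,3.9,0,0,0,1],[0,0,3.9,0,0,0,1],[0,0,3.9,0,0,0,1]]]}' 25
python3 -m handwheel '{"series":[[[0,0,0,0,0,0,0.6],[0,0,0,0,0,0,0.4],[0,0,0,0,0,0,0.3],[0,0,0,0,0,0,0.26],[0,0,0,0,0,0,0.22],[0,0,0,0,0,0,0.2]]]}' 25
python3 -c "
from fit import *
from bench import eyes
for n in('scene','wrist'):
    s=eyes.snapshot(n);i=s['img'][:,:,::-1]
    cv2.imwrite(f'pics/{n}3.png',cv2.resize(i[110:250,180:330],None,fx=4,fy=4,interpolation=2) if n=='scene' else i)"
```

```text
time: 4.32
tool_pos: [590.8, -26.1, 135.7]
tcp_rot: [180.0, 0.0, 81.5]
ft_force: [-0.7, -0.1, -0.5]
finger_gap: 85.0
grip_force: 0.0
time: 5.08
tool_pos: [590.5, -26.1, 135.2]
tcp_rot: [-180.0, -0.0, 81.5]
ft_force: [0.0, -0.6, -1.4]
finger_gap: 17.0
grip_force: 0.0
```

View pics/scene3.png

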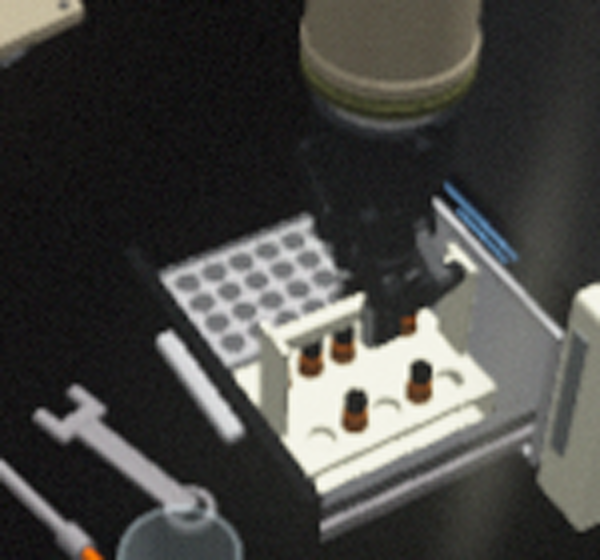

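The scene crop shows the fingers on both sides of the bar at its middle, around (385,320), clear of the caps. Next I'll close slowly.

```bash
python3 -m handwheel '{"series":[[[0,0,0,0,0,0,0.17],[0,0,0,0,0,0,0.15],[0,0,0,0,0,0,0.13],[0,0,0,0,0,0,0.12],[0,0,0,0,0,0,0.11],[0,0,0,0,0,0,0.1],[0,0,0,0,0,0,0.08],[0,0,0,0,0,0,0.05],[0,0,0,0,0,0,0],[0,0,0,0,0,0,0],[0,0,0,0,0,0,0],[0,0,0,0,0,0,0]]]}' 25
```

```text
time: 6.68
tool_pos: [590.5, -26.1, 135.4]
tcp_rot: [-180.0, -0.0, 81.5]
ft_force: [-2.7, 1.1, 3.1]
finger_gap: 10.0
grip_force: 25.2
```

```bash
python3 -m handwheel '{"series":[[[0,0,-0.05,0,0,0,0],[0,0,-0.15,0,0,0,0],[0,0,-0.3,0,0,0,0],[0,0,-0.5,0,0,0,0],[0,0,-0.7,0,0,0,0],[0,0,-0.9,0,0,0,0],[0,0,-1.1,0,0,0,0],[0,0,-1.3,0,0,0,0],[0,0,-1.45,0,0,0,0],[0,0,-1.5,0,0,0,0],[0,0,-1.5,0,0,0,0]]]}'
python3 -c "
from fit import *
from bench import eyes
a=eyes.snapshot('scene')['img'][110:250,180:330,::-1];b=eyes.snapshot('wrist')['img'][:,:,::-1]
cv2.imwrite('pics/l4.png',np.hstack([cv2.resize(a,(411,384),interpolation=2),b[:,80:460]]))"
```

```text
time: 8.05
tool_pos: [590.5, -26.1, 150.3]
tcp_rot: [-180.0, 0.0, 81.5]
ft_force: [-0.5, 0.7, -2.8]
finger_gap: 9.4
grip_force: 24.3
```

View pics/l4.png

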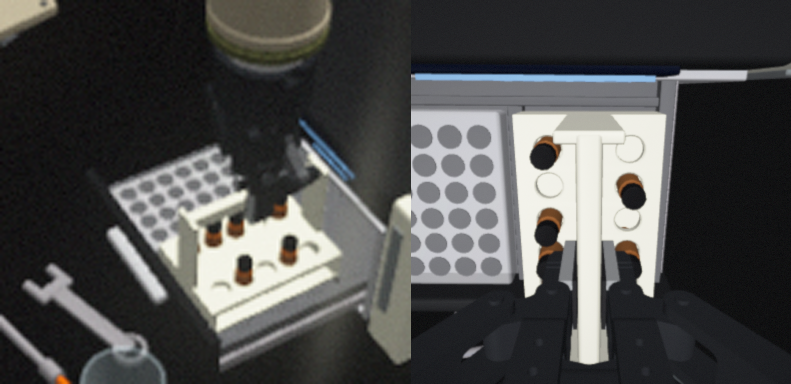

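The rack is clear of the drawer with the bar held at its centre, all vials standing, and 2.8 N of weight showing. I'll continue to 100 mm.

```bash
python3 -m handwheel '{"series":[[[0,0,-0.2,0,0,0,0],[0,0,-0.6,0,0,0,0],[0,0,-1.2,0,0,0,0],[0,0,-2,0,0,0,0],[0,0,-2.8,0,0,0,0],[0,0,-3.6,0,0,0,0],[0,0,-4.4,0,0,0,0],[0,0,-5.2,0,0,0,0],[0,0,-6,0,0,0,0],[0,0,-6.8,0,0,0,0],[0,0,-7.5,0,0,0,0],[0,0,-8,0,0,0,0]]]}'
python3 -m handwheel '{"series":[[[0,0,-0.3,0,0,0,0],[0,0,-0.45,0,0,0,0],[0,0,-0.5,0,0,0,0],[0,0,-0.5,0,0,0,0],[0,0,-0.5,0,0,0,0],[0,0,-0.5,0,0,0,0],[0,0,-0.5,0,0,0,0],[0,0,-0.5,0,0,0,0]]]}'
python3 -c "
from fit import *
from bench import eyes,status
s=eyes.snapshot('scene');w=eyes.snapshot('wrist');pickle.dump((s,w,eyes.snapshot('top')),open('e.pkl','wb'))
a=s['img'][80:220,180:330,::-1];b=w['img'][:,:,::-1]
cv2.imwrite('pics/l5.png',np.hstack([cv2.resize(a,(411,384),interpolation=2),b[:,80:460]]))
t=status.sense();print(t['wrist_torque'],t['ft_force'])"
```

```text
time: 9.65
tool_pos: [590.7, -26.1, 230.9]
tcp_rot: [180.0, 0.0, 81.5]
ft_force: [-0.3, -0.9, -3.0]
finger_gap: 10.0
grip_force: 24.3
time: 10.65
tool_pos: [590.6, -26.1, 235.3]
tcp_rot: [-180.0, 0.0, 81.5]
ft_force: [-0.1, 0.0, -3.0]
finger_gap: 9.8
grip_force: 24.3
[-0.00355654 -0.02322655 -0.04626102] [ 0.05077603 -0.55100484 -3.22908525]
```

View pics/l5.png

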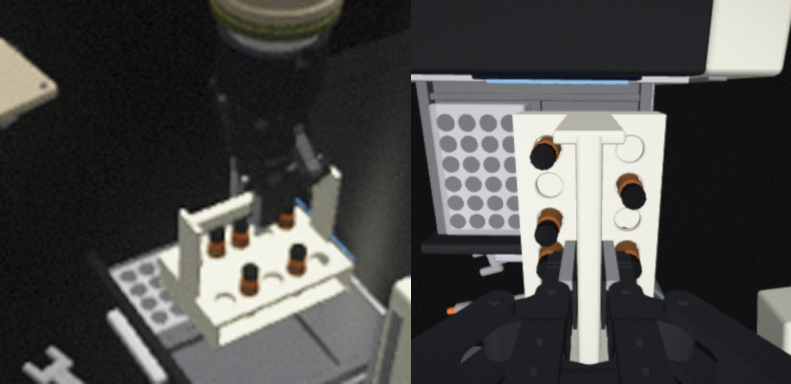

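The rack is lifted 100 mm. It looks the same in the wrist view as at 15 mm (plate top edge at row 113, columns 513–665), so it hasn't tilted or slipped, and all vials are still standing.

```bash
python3 -c "
from bench import r;print(r.hand_in())"
```

```text
the job is handed in; nothing more can be done
None
```

The rack is held still and level 10 cm above its bay at about 25 N grip, with all six vials standing in it. I handed the job in at about 11 s.

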